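# Fit the second spit rest on the charcoal grill

## Robot

A 6-joint arm with a two-finger parallel gripper is mounted at the origin on the work surface. World frame = base frame: x ahead of the robot, y to its left, z up, the work surface at z = 0. Lengths are in mm, angles in rad, forces in N, time in s.
With the tool pointing down it reaches from about 325 to 775 mm from the base axis. Payload 9.3 kg.
Tool frame: the origin (TCP) lies midway between the tips of the shut fingers; the grasp point (between the pads) lies 19 mm behind it; z points along the fingers, y is the line along which they close (so a half turn about z gives the same grasp; the last joint's range is limited). The gripper opens to 85 mm and grips with 20 to 120 N. Pads are 22 mm wide; open, the fingers measure 114 mm over their backs; the gripper's body (76 mm by 85 mm) begins 54 mm behind the grasp point. The pads swing forward as they close: fully open they stand 13 mm farther back than shut.
Start: joints at [-1.324, 0.259, 0.021, 1.334, 0, 1.418], TCP at [214.072, -506.626, 231.279] pointing down, gripper open.
Joint ranges: [-3.04, 3.04], [-0.91, 1.82], [-1.04, 1.36], [-1.92, 1.95], [-1.52, 1.45], [-3.14, 3.14]. Speed limits (rad/s): [2.22, 2.22, 2.79, 3.14, 3.14, 3.14].

## Interface

Orientations are given as a unit quaternion [w, x, y, z].
In Python, from plant import manip gives the robot as it stands. The module is installed in compiled form; this text tells all that it offers.
- The arm moves only by the tool play_rows, never from a script. Its argument "targets" is text: rows parted by semicolons, each of 7 numbers parted by spaces: the gripper's target within -1 to 1 (fully open at 1, half-way at 0, shut at -1), then the shift along the tool's x, y, z as a fraction of full scale, then the turn, a rotation vector about the tool's x, y, z as a fraction of full scale. In form: gripper tx ty tz rx ry rz; .... A call has 1 to 20 rows; each row shifts and turns the commanded pose from where the row before left it, along the tool's axes as they then stand; what a row does not reach is not made up. Full scale, the value 1, is 0.5 m for a shift and 45 degrees for a turn. A row lasts 1/10 s, in which the tool goes at most 50 mm and 8.59 degrees, less where a joint would pass 70% of its speed; a pose out of reach is approached as far as the arm can. A call with a number of a shift or a turn outside -1 to 1 is refused whole. A call with a gripper value outside its range is refused whole. The fingers move at their own pace and stop on an object; "force" is the grip in N (left out, the last holds). Time passes only in rows, so rows that do not move let the fingers close. It gives the time, the measured TCP pose, the force, the opening and the grip force at its end, in the units of the state.
- manip.get_obs(): the state, without advancing time (a new reading comes with each control period).
- manip.snapshot(name): name is "scene" or "top" or "wrist"; returns the picture (400x640x3 uint8, blue, green, red); there is no depth.
- manip.camera_info(name): a dict with "fx", "fy", "cx", "cy" (pixels), "R" (3x3) and "t" (3): a world point X has camera coordinates R X + t. Camera axes: x right, y down, z forward; pixel columns grow to the right and rows downward; lengths in mm; the calibration is good to about 2 mm. A picture is of the moment at which its call begins: read the wrist's pose just before it. camera_info takes no time and is no camera call; for the wrist camera it gives the pose at the moment of the call.
- manip.close_job(): hands the job in; it is judged then, once.
The state is a dict: "time": time; "qpos": joint angles; "dq": joint speeds; "tau": joint torques, N m; "ee_pos": TCP position; "tcp_rot": TCP orientation; "ft_force": force on the tool from outside, world axes, zero at the start; "torque": the same for the moment, N m; "finger_gap": finger opening in mm; "gripper_force": force on a finger pad.
Only numpy, scipy, OpenCV 4.12 (cv2) and the standard library are available. Lean on these libraries where they do the work, as an engineer would, in place of code of your own. Each camera call takes 0.05 s, during which the arm holds its last target. There are 200 camera calls.

## Task

Take the forked spit rest off the leaning wooden stand and slide its sleeve over the bare post of the grill, fully home on the post's collar, with its fork turned in line with the fork already on the other post so that a spit could lie in both. Keep hold of it until it is down (do not drop it), then let go; leave the cross-headed part on its peg and everything else where it is.

Things in the scene. Friction and masses are not known exactly. Their poses are not given: they have to be found in the camera images.
- rest: Loose forked spit rest, dark steel, 0.2-0.4 kg; origin: centre of its lower rim. Up its z: round sleeve 34 mm dia, 55 high, 24 mm bore open below, 50 deep; flat plate 26 wide (x), 12 thick (y), to z 91; two V prongs, 12 thick, 61 across (x), top z 117. A spit lies along y; half-turn symmetric. Starts on a stand peg, rim on the board, leaning about 0.55 rad, top to the stand's -x, y level.
- rest_grip (a point): Place to grip on the rest: in the middle of the flat plate, on the rest's axis, 76 mm above its lower rim; pinch the 12 mm thickness (along the rest's y). Axes are the rest's.
- post_bare: Bare steel post at one end of the grill, fixed, upright. Origin at its foot on the table; shaft 20 mm diameter, tip 165 mm up, the top 8 mm tapering to 12 mm diameter. A collar of 40 mm diameter has its upper face 120 mm up. Its y is the line between the posts, along which a spit lies.
- post_bare_seat (a point): Centre of the upper face of the bare post's collar, where the sleeve's lower rim sits when home. Post's axes.
- post_bare_tip (a point): Centre of the bare post's tip, 45 mm above the collar's upper face.
- post_fitted: The same post at the other end of the grill, 340 mm away, with an identical forked rest fixed on it; the fork's top is 237 mm above the table, its V open along this body's y. Origin at the foot on the table, z up.
- grill: Steel charcoal grill on the table, fixed, 220 mm (x) by 290 mm (y), rim 130 mm high, full of coal, a wooden handle on its -x side (out to 150 mm from the centre). Origin under its centre on the table. A post stands 170 mm to each side along y.
- stand: Wooden parts stand, fixed, base 120 by 200 mm, origin under its centre on the table. Its board slopes 0.5 rad, low edge to -x, face 50 mm up at the middle. Two pegs square to the board at y = -55 and +55 mm, 21 mm diameter, 34 mm long, so they lean 0.5 rad with tops to -x, which faces away from the robot.
- crosshead: Loose steel part on the stand's other peg: same sleeve and plate as the rest, but a straight crossbar 64 mm long (x) at the top (105 mm high) instead of a fork. Origin at the sleeve's lower rim. To be left alone.
- mug: Loose white mug, 85 mm high, 76 mm diameter, standing. To be left alone.
- scraper: Loose grill scraper (spatula) lying flat. To be left alone.
Not all that is in view belongs to the job. What is shaped like the post_fitted but orange or pink is not meant.

How it is judged (in metres and radians):
On the way, in this order (a step that is already met when the one before it is completed fails the run):
1. the forked rest is held clear above the bare post's collar height, off its peg (z of rest in the frame of post_bare_seat above 0.04 m and contact force between the fingers and rest above 0.5 N), for 0.1 s.
2. its sleeve is lowered over the post to within 6 mm of the collar, still held (z of rest in the frame of post_bare_seat below 0.006 m and horizontal distance between rest and post_bare_seat below 0.006 m and contact force between the fingers and rest above 0.5 N), for 0.1 s.
At the end, for the whole second after the job is handed in: Forked rest on the bare post: rim within 3 mm of the collar's top face and 5 mm of the post's axis, upright within 4 degrees, in line with the fitted fork within 15 degrees, still, released; the cross-headed part moved under 20 mm; mug and scraper under 40 mm (z of rest in the frame of post_bare_seat between -0.003 and 0.003 m and horizontal distance between rest and post_bare_seat below 0.005 m and angle between rest's own z axis and vertical below 0.07 rad and angle between the y axis of rest and the y axis of post_fitted, either way round below 0.26 rad and linear speed of rest below 0.02 m/s and distance of crosshead from where it was at the start of the episode below 0.02 m and distance of each of mug, scraper from where it was at the start of the episode below 0.04 m); the robot touches nothing.
It fails at once if the cross-headed part is knocked or taken off its peg (distance of crosshead from where it was at the start of the episode above 0.025 m).
It fails at once if the mug or scraper is shoved (distance of any of mug, scraper from where it was at the start of the episode above 0.05 m).
It also fails if it takes over 51 s, if anything falls off the work surface, if the arm or the gripper's body presses on something with over 40 N, if the wrist force passes 120 N, or if a joint passes its speed limit or range.

## Working session

There is one attempt and no reset: what is moved stays moved. The work goes in short steps, Python scripts to look and compute and a tool call to move; the robot and the scene stay as the last step left them, time stands still between calls to the robot, and variables do not carry over. Pictures are saved under pics/ and viewed, at most 10 in all, crops included, and the job is handed in when it is done.

Besides the shell and the picture viewer there is one more tool, called after "Request:" as name(argument=value, ...) on one line, values as JSON. play_rows: Moves the arm, as the interface text tells. Shift numbers are shares of 0.5 m and turn numbers shares of 45 degrees, none past 1 either way. Its arguments: {"type":"object","properties":{"targets":{"type":"string"},"force":{"type":"number"}},"required":["targets"]}

```bash
mkdir -p pics; python3 - <<'E'
from plant import manip
import cv2,numpy as np
o=manip.get_obs();print({k:np.round(v,3) for k,v in o.items()})
for n in("scene","top"):
    im=manip.snapshot(n);cv2.imwrite(f"pics/{n}0.png",im)
    c=manip.camera_info(n);print(n,c)
c=manip.camera_info("wrist");print(c)
E
```

```text
{'time': np.float64(0.0), 'qpos': array([-1.324,  0.259,  0.021,  1.334, -0.   ,  1.418]), 'dq': array([ 0.001,  0.001,  0.   ,  0.001, -0.   ,  0.   ]), 'tau': array([-1.0000e-03, -5.5563e+01,  3.4453e+01,  1.4000e-02, -0.0000e+00,
       -0.0000e+00]), 'ee_pos': array([ 214.   , -506.336,  230.642]), 'tcp_rot': array([-0.001,  0.98 ,  0.199, -0.   ]), 'ft_force': array([ 1.091,  0.422, -0.151]), 'torque': array([ 0.015, -0.012, -0.026]), 'gripper_force': np.float64(0.0), 'finger_gap': np.float64(85.509)}
scene {'fx': 365.9405626089923, 'fy': 365.9405626089923, 'cx': 317.57760497340433, 'cy': 193.99569928658437, 'R': array([[ 0.55200416,  0.83382456,  0.00529272],
       [ 0.70728994, -0.46485576, -0.53258808],
       [-0.44162467,  0.29773433, -0.84635803]]), 't': array([-360.36756989, -335.9363308 , 1148.19667209])}
top {'fx': 474.9483747964956, 'fy': 474.9483747964956, 'cx': 323.0302944796434, 'cy': 206.55101539561596, 'R': array([[-0.02204171, -0.9993237 , -0.02943306],
       [-0.98375939,  0.02692517, -0.17746128],
       [ 0.17813376,  0.0250435 , -0.98368755]]), 't': array([  61.19063621,  615.28313888, 1145.44022292])}
{'fx': 283.09442650784706, 'fy': 283.09442650784706, 'cx': 322.2676822850611, 'cy': 201.83646222528566, 'R': array([[ 0.38965358, -0.92095911, -0.00210049],
       [-0.88142969, -0.37358797,  0.28898741],
       [-0.26693031, -0.11075354, -0.95733059]]), 't': array([-549.94667496,  -37.90539824,  379.5194651 ])}
```

View pics/scene0.png

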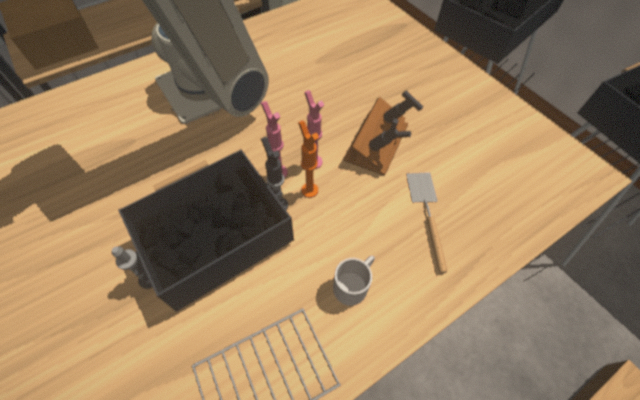

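View pics/top0.png

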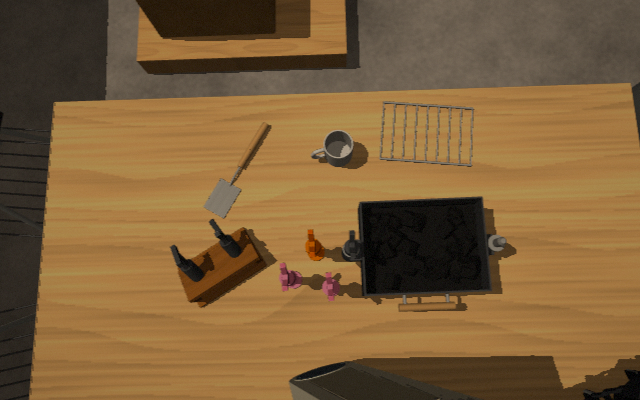

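The scene view shows the stand at about (390,125) with two dark parts, one near (405,103) and one near (392,137). The grill's bare post is at (125,260). The dark fitted fork is at (273,165), and the orange and pink decoys are at (309,160), (315,120) and (273,125). The top view shows the stand at (220,265) with parts at (187,265) and (228,240), the fitted fork at (352,246) and the bare post at (497,243). I'll take a close crop to tell the rest from the crosshead.

```bash
python3 - <<'E'
import cv2,numpy as np
s=cv2.imread("pics/scene0.png");t=cv2.imread("pics/top0.png")
def crop(im,x,y,w,h): return cv2.convertScaleAbs(cv2.resize(im[y:y+h,x:x+w],(400,300),interpolation=cv2.INTER_CUBIC),alpha=1.7,beta=15)
a=np.hstack([crop(s,340,80,100,75*1),crop(t,165,210,120,90)])
b=np.hstack([crop(s,240,130,100,75),np.hstack([crop(t,330,220,60,45)[:, :200],crop(t,480,220,60,45)[:, :200]])])
cv2.imwrite("pics/c1.png",np.vstack([a,b]))
E
```

```text
(no output)
```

View pics/c1.png

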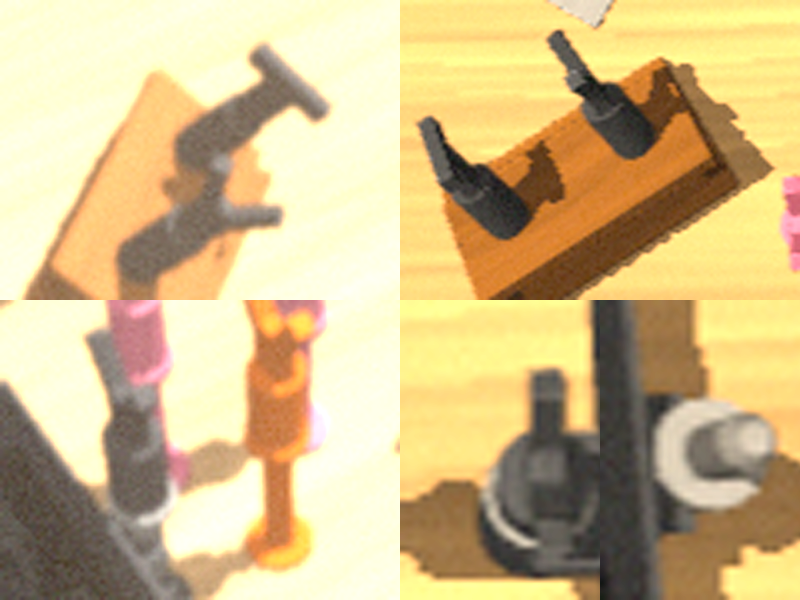

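The close crop settles it. At the scene pixels, the far part (400,105) has a straight bar and is the crosshead. The near part, base at about (372,150) and fork at about (400,130), has two prongs and is the rest. In the top view that is (228,240). Next I'll get coarse positions by casting rays.

```bash
cat > h.py <<'E'
from plant import manip
import cv2,numpy as np
from scipy.spatial.transform import Rotation as R
def ray(c,p):
    d=c["R"].T@np.array([(p[0]-c["cx"])/c["fx"],(p[1]-c["cy"])/c["fy"],1]); return -c["R"].T@c["t"],d/np.linalg.norm(d)
def onz(c,p,z):
    o,d=ray(c,p); return o+d*(z-o[2])/d[2]
def tri(rs):
    A=sum(np.eye(3)-np.outer(d,d) for o,d in rs); b=sum((np.eye(3)-np.outer(d,d))@o for o,d in rs)
    X=np.linalg.solve(A,b); return X,[np.linalg.norm(np.cross(X-o,d)) for o,d in rs]
def proj(c,X):
    x=c["R"]@np.array(X)+c["t"]; return np.array([c["fx"]*x[0]/x[2]+c["cx"],c["fy"]*x[1]/x[2]+c["cy"]])
E
python3 - <<'E'
from h import *
np.set_printoptions(precision=1,suppress=True)
T=manip.camera_info("top");S=manip.camera_info("scene")
for n,p,z in[("rim rest",(233.4,252),50),("rim cross",(196.5,276),50),("tip",(503.2,241),165),("collar",(495.7,243.2),120),("g1",(359,203),130),("g2",(483,197),130),("g3",(490,293),130),("g4",(363,298),130),("fork fit",(352,233),237)]:
    print(n,onz(T,p,z))
print("fork top",tri([ray(S,(395,121)),ray(T,(212,222))]))
print("posttip",tri([ray(S,(121.5,250)),ray(T,(503.2,241))]))
print("crossbar",tri([ray(S,(340+290/4,80+82/4)),ray(T,(165+30/3.33,210+135/3.33))]))
E
```

```text
rim rest [507.8 274.   50. ]
rim cross [450.2 365.9  50. ]
tip [ 507.4 -358.9  165. ]
collar [ 507.1 -356.9  120. ]
g1 [609.4 -41.3 130. ]
g2 [ 615.7 -333.3  130. ]
g3 [ 393.2 -331.   130. ]
g4 [388.3 -42.6 130. ]
fork fit [525.3 -18.7 237. ]
fork top (array([559.4, 285.7, 179.5]), [np.float64(10.990704372300202), np.float64(10.990704372300298)])
posttip (array([ 509. , -355.5,  155.3]), [np.float64(6.53536280515416), np.float64(6.535362805154196)])
crossbar (array([504. , 389.3, 142.3]), [np.float64(4.184327945496134), np.float64(4.184327945496183)])
```

Grill corners measure 292 × 222 mm and the pegs come out 108 mm apart, against 290 × 220 and 110 expected, so the coarse positions hold. I'll take the wrist camera over the bare post first.

Request:
play_rows(targets="1 0 0 -0.004 0 0 -0.175;1 0 0 -0.004 0 0 -0.175;1 0 0 -0.004 0 0 -0.175;1 0 0 -0.004 0 0 -0.175;1 0 0 -0.004 0 0 -0.175;1 0 0 -0.004 0 0 -0.175;1 0 0 -0.004 0 0 -0.175;1 0 0 -0.004 0 0 -0.175;1 0 0 -0.004 0 0 -0.175;1 0 0 -0.004 0 0 -0.175;1 0 0 -0.004 0 0 -0.175;1 0 0 -0.004 0 0 -0.175;1 0 0 -0.004 0 0 -0.175;1 0 0 -0.004 0 0 -0.175;1 0 0 -0.004 0 0 -0.175;1 0 0 -0.004 0 0 -0.175;1 0 0 -0.004 0 0 -0.175;1 0 0 -0.004 0 0 -0.175;1 0 0 -0.004 0 0 -0.175;1 0 0 -0.004 0 0 -0.175")

```text
time: 2.1
ee_pos: [214.0, -506.5, 271.0]
tcp_rot: [-0.0, -0.006, 1.0, 0.0]
ft_force: [0.7, -0.0, 0.9]
finger_gap: 85.4
gripper_force: 0.0
```

Request:
play_rows(targets="1 -0.0346 0.0166 0 0 0 0;1 -0.0692 0.0332 0 0 0 0;1 -0.0692 0.0332 0 0 0 0;1 -0.0692 0.0332 0 0 0 0;1 -0.0692 0.0332 0 0 0 0;1 -0.0692 0.0332 0 0 0 0;1 -0.0692 0.0332 0 0 0 0;1 -0.0692 0.0332 0 0 0 0;1 -0.0692 0.0332 0 0 0 0;1 -0.0692 0.0332 0 0 0 0;1 -0.0346 0.0166 0 0 0 0;1 0 0 0 0 0 0;1 0 0 0 0 0 0")

```text
time: 3.4
ee_pos: [558.8, -338.0, 270.6]
tcp_rot: [-0.001, -0.004, 1.0, 0.0]
ft_force: [-0.1, -0.5, 0.5]
finger_gap: 85.4
gripper_force: 0.0
```

```bash
python3 - <<'E'
from h import *
o=manip.get_obs();c=manip.camera_info("wrist");im=manip.snapshot("wrist");cv2.imwrite("pics/w1.png",im)
import pickle;pickle.dump(c,open("w1.pkl","wb"))
print(o["ee_pos"],o["tcp_rot"],o["ft_force"],-c["R"].T@c["t"])
for X in[(508,-357,120),(508,-357,165),(508,-17,237)]:print(proj(c,X))
E
```

```text
[ 558.81602461 -337.99099074  270.61263727] [-5.56768056e-04 -4.00024694e-03  9.99991806e-01  2.75431983e-04] [-0.08972419 -0.51904778  0.47814203] [ 486.10573099 -339.26752393  413.0798477 ]
[304.30643242 139.7711239 ]
[301.18376851 143.72712805]
[839.79154841 158.69790455]
```

View pics/w1.png

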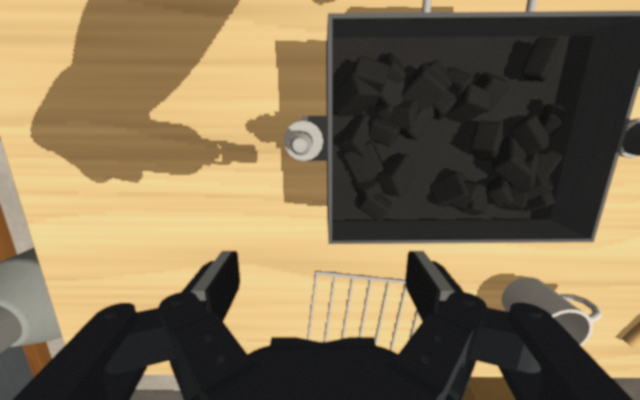

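The wrist view shows the bare post's light collar at (304,140) with its tip at (300,143), close to the prediction. The grill's left rim runs at x≈330. I'll fit the collar and the grill's rim for an exact axis and yaw.

```bash
python3 - <<'E'
from h import *
import pickle
c=pickle.load(open("w1.pkl","rb"));im=cv2.imread("pics/w1.png");np.set_printoptions(precision=1,suppress=True)
hsv=cv2.cvtColor(im,cv2.COLOR_BGR2HSV)
m=((hsv[...,1]<60)&(hsv[...,2]>80)).astype(np.uint8);m[:110]=0;m[170:]=0;m[:,:275]=0;m[:,328:]=0
n,l,s,ce=cv2.connectedComponentsWithStats(m);k=1+np.argmax(s[1:,4]);print(s[k],ce[k])
ct=max(cv2.findContours((l==k).astype(np.uint8),cv2.RETR_EXTERNAL,cv2.CHAIN_APPROX_NONE)[0],key=len)
e=cv2.fitEllipse(cv2.convexHull(ct));print(e,onz(c,e[0],120),"dia",np.mean(e[1])/c["fx"]*(413-120))
w=np.vstack([im[105:180,260:345]]);w=cv2.resize(w,None,fx=6,fy=6,interpolation=cv2.INTER_CUBIC);cv2.imwrite("pics/c2.png",w)
# left rim: dark transition per row
g=cv2.cvtColor(im,cv2.COLOR_BGR2GRAY).astype(float)
pts=[]
for r in list(range(20,34))+list(range(206,236)):
    d=np.diff(g[r,318:340]);pts.append((318.5+np.argmin(d),r))
P=np.array([onz(c,p,130) for p in pts]);f=np.polyfit(P[:,0],P[:,1],1);print("left rim slope",f, P[0],P[-1])
pts=[]
for x in range(345,585):
    d=np.diff(g[230:252,x]);pts.append((x,230.5+np.argmax(d)))
P=np.array([onz(c,p,130) for p in pts]);
f=np.polyfit(P[:,1],P[:,0],1);r=P[:,0]-np.polyval(f,P[:,1]);q=abs(r)<2;f=np.polyfit(P[q,1],P[q,0],1);print("far rim",f,q.mean(),P[0],P[-1])
T=manip.camera_info("top")
E
```

```text
[ 284  116   40   45 1317] [303.8 139.9]
((303.6846923828125, 139.2844696044922), (39.124656677246094, 44.42988204956055), 177.3626251220703) [ 507.5 -357.6  120. ] dia 43.239070703279545
left rim slope [   0.  -342.3] [ 404.3 -335.1  130. ] [ 607.9 -332.3  130. ]
far rim [ -0.  612.4] 1.0 [ 617.8 -313.1  130. ] [613.3 -52.6 130. ]
```

View pics/c2.png

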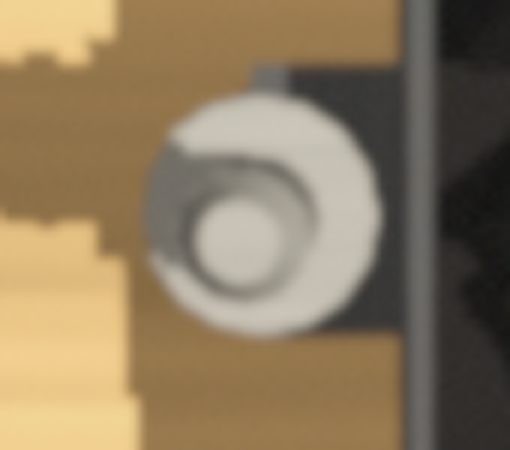

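Post axis is about (508.6, -358.3), grill yaw about +0.9°. I'll go over to the stand.

Request:
play_rows(targets="1 -0.0017 0.0368 -0.043 0 0 0;1 -0.0034 0.0737 -0.043 0 0 0;1 -0.0034 0.0737 -0.043 0 0 0;1 -0.0034 0.0737 -0.043 0 0 0;1 -0.0034 0.0737 -0.043 0 0 0;1 -0.0034 0.0737 -0.043 0 0 0;1 -0.0034 0.0737 0 0 0 0;1 -0.0034 0.0737 0 0 0 0;1 -0.0034 0.0737 0 0 0 0;1 -0.0034 0.0737 0 0 0 0;1 -0.0034 0.0737 0 0 0 0;1 -0.0034 0.0737 0 0 0 0;1 -0.0034 0.0737 0 0 0 0;1 -0.0034 0.0737 0 0 0 0;1 -0.0034 0.0737 0 0 0 0;1 -0.0034 0.0737 0 0 0 0;1 -0.0034 0.0737 0 0 0 0;1 -0.0034 0.0737 0 0 0 0;1 -0.0017 0.0368 0 0 0 0;1 0 0 0 0 0 0")

```text
time: 5.45
ee_pos: [584.8, 326.4, 399.5]
tcp_rot: [-0.001, -0.004, 1.0, -0.0]
ft_force: [-0.3, -0.3, -1.0]
finger_gap: 85.1
gripper_force: 0.0
```

Request:
play_rows(targets="1 0 0 0 0 0 -0.1185;1 0 0 0 0 0 -0.1185;1 0 0 0 0 0 -0.1185;1 0 0 0 0 0 -0.1185;1 0 0 0 0 0 -0.1185;1 0 0 0 0 0 -0.1185;1 0 0 0.04 0 0.1 0;1 0 0 0.04 0 0.1 0;1 0 0 0.04 0 0.1 0;1 0 0 0.04 0 0.1 0;1 0 0 0.04 0 0.1 0;1 0 0 0.04 0 0.1 0;1 0 0 0 0 0.1 0;1 0 0 0 0 0 0;1 0 0 0 0 0 0")

```text
time: 6.95
ee_pos: [529.2, 288.9, 219.8]
tcp_rot: [-0.218, -0.271, 0.935, -0.069]
ft_force: [0.9, -0.2, -0.1]
finger_gap: 85.2
gripper_force: 0.0
```

```bash
python3 - <<'E'
from h import *
o=manip.get_obs();c=manip.camera_info("wrist");im=manip.snapshot("wrist");cv2.imwrite("pics/w2.png",im)
import pickle;pickle.dump(c,open("w2.pkl","wb"))
print(o["time"],o["ee_pos"],o["tcp_rot"],np.round(o["qpos"],2),-c["R"].T@c["t"])
for X in[(508,274,50),(541,295,115),(569,306,150),(450,366,50)]:print(proj(c,X))
E
```

```text
6.95 [529.17889384 288.88295035 219.77513791] [-0.2179872  -0.27125124  0.9349481  -0.06911144] [ 0.4   0.7   0.62  1.95 -0.08 -0.14] [526.85954102 288.50179695 379.93250207]
[323.27964641 229.72542326]
[322.80775116 267.53178014]
[314.98551033 309.31844213]
[417.13382296 230.15548896]
```

View pics/w2.png

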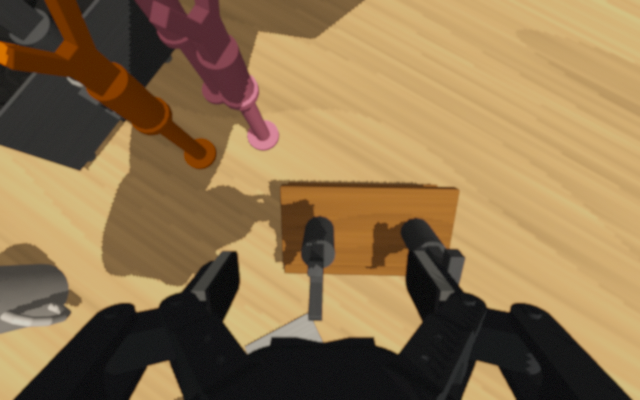

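The wrist view shows the rest's sleeve at (318,240) with its fork end-on down to (316,318). The crosshead is at (420,235)–(455,265), and the board's high edge runs from (281,186) to (458,188). Joint 4 is at its limit (1.95), so the tool can't take the full lean and I'll grip with less tilt. Measuring the rest's line now.

```bash
python3 - <<'E'
from h import *
import pickle
np.set_printoptions(precision=2,suppress=True)
c=pickle.load(open("w2.pkl","rb"));im=cv2.imread("pics/w2.png");hsv=cv2.cvtColor(im,cv2.COLOR_BGR2HSV)
a,b=onz(c,(281,186),82.8),onz(c,(458,188),82.8);d,e=onz(c,(286,273),17.2),onz(c,(448,275),17.2)
for p,q in((a,b),(d,e)):
    v=q-p;print(p,q,np.linalg.norm(v),"lean yaw",np.degrees(np.arctan2(v[1],v[0]))-90)
print("centre",(a+b+d+e)/4, np.linalg.norm((a+b-d-e)[:2]/2))
m=(hsv[...,1]<110)&(hsv[...,2]<120)
for r in range(214,322,6):
    x=np.where(m[r,296:338])[0]+296; print(r,x.min() if len(x) else 0,x.max() if len(x) else 0,len(x))
cv2.imwrite("pics/c3.png",cv2.resize(im[180:330,270:470],(800,600),interpolation=cv2.INTER_CUBIC))
o=manip.get_obs();w,x,y,z=o["tcp_rot"];print(R.from_quat([x,y,z,w]).as_matrix())
E
```

```text
[494.71 211.8   82.8 ] [395.   372.99  82.8 ] 189.53800895080533 lean yaw 31.739314743165195
[576.56 262.27  17.2 ] [470.3  433.05  17.2 ] 201.13964841461856 lean yaw 31.887787698171394
centre [484.14 320.03  50.  ] 96.06576201648845
214 0 0 0
220 310 327 18
226 306 332 27
232 305 332 28
238 304 332 29
244 303 333 31
250 302 334 33
256 302 333 32
262 306 331 26
268 308 322 15
274 308 322 15
280 311 321 11
286 310 321 12
292 310 321 12
298 310 321 12
304 309 321 13
310 309 321 13
316 308 321 14
[[-0.76 -0.54 -0.37]
 [-0.48  0.84 -0.25]
 [ 0.44 -0.01 -0.9 ]]
```

View pics/c3.png

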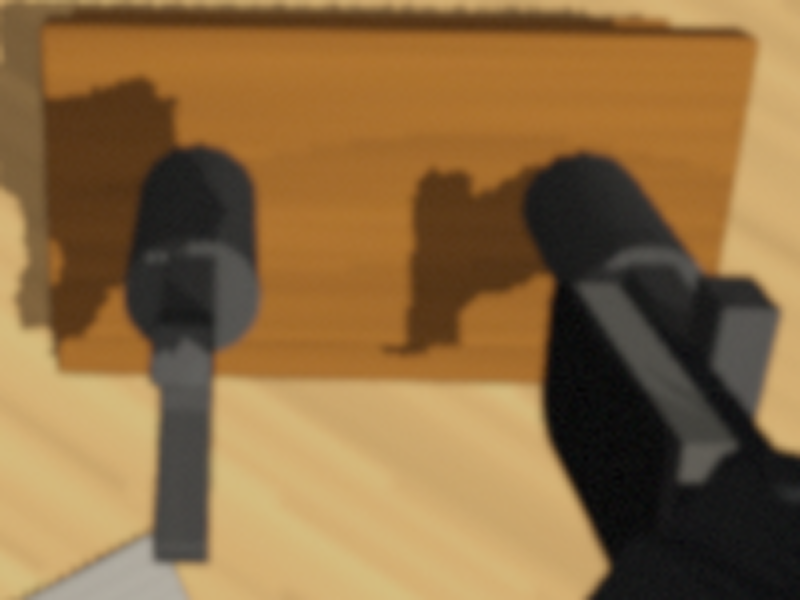

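```bash
python3 - <<'E'
from h import *
import pickle
np.set_printoptions(precision=1,suppress=True)
c=pickle.load(open("w2.pkl","rb"));y=np.radians(31.8);L=np.array([np.cos(y),np.sin(y)]);n=np.array([-L[1],L[0]])
for nm,p,z,hz in[("A",(315.2,271),163,35),("B end",(314.7,319.7),134,87.2),("sleeve top",(318.6,252.6),96.9,28.7),("sleeve low",(318.5,229),96.9,0)]:
    X=onz(c,p,z);print(nm,X,"lat",X[:2]@n,"along",X[:2]@L,"rim along",X[:2]@L-hz)
for q in((513,273.2),(507.8,274)):print("prior",np.array(q)@n,np.array(q)@L)
E
```

```text
A [543.6 290.4 163. ] lat -39.662169538897054 along 615.0477056545895 rim along 580.0477056545895
B end [578.9 311.4 134. ] lat -40.37677715646338 along 656.1113354139957 rim along 568.9113354139956
sleeve top [532.1 284.2  96.9] lat -38.81631978162688 along 602.0143544682751 rim along 573.314354468275
sleeve low [512.6 271.6  96.9] lat -39.26291611045507 along 578.8312520617305 rim along 578.8312520617305
prior -38.13763936578439 579.9592748319535
prior -34.71755507481217 575.9613974648192
```

Rest rim is about (509, 269, 50), lean yaw 31.8°, and the separate points agree within about 4 mm. I'll go to the pre-grasp pose with tool tilt 0.36 and check it.

Request:
play_rows(targets="1 0 0 0 0 -0.065 0.01;1 0 0 0 0 -0.065 0.01;1 -0.0244 -0.0031 0.0042 0 0 0;1 -0.0244 -0.0031 0.0042 0 0 0;1 -0.0244 -0.0031 0.0042 0 0 0;1 -0.0244 -0.0031 0.0042 0 0 0;1 0 0 0 0 0 0;1 0 0 0 0 0 0")

```text
time: 7.8
ee_pos: [569.0, 306.7, 193.3]
tcp_rot: [-0.171, -0.268, 0.947, -0.057]
ft_force: [-0.1, -0.4, -0.8]
finger_gap: 85.6
gripper_force: 0.0
```

```bash
cat >> h.py <<'E'
def pose():
    o=manip.get_obs();w,x,y,z=o["tcp_rot"];return o["ee_pos"],R.from_quat([x,y,z,w]).as_matrix(),o
E
python3 - <<'E'
from h import *
np.set_printoptions(precision=3,suppress=True)
p,M,o=pose();y=np.radians(31.8);L=np.array([np.cos(y),np.sin(y)]);n=np.array([-L[1],L[0]])
print(o["time"],p,p[:2]@L,p[:2]@n,o["qpos"]);print(M,"tilt",np.arccos(-M[2,2]))
t=np.r_[L*609.6+n*-39.5,101.2];print("tool shift /500:",M.T@(t-p)/500)
c=manip.camera_info("wrist");im=manip.snapshot("wrist");cv2.imwrite("pics/w3.png",im)
E
```

```text
7.8 [568.987 306.727 193.262] 645.2093516938343 -39.14605553688581 [ 0.397  0.712  0.623  1.837 -0.071 -0.141]
[[-0.798 -0.526 -0.292]
 [-0.487  0.85  -0.2  ]
 [ 0.354 -0.017 -0.935]] tilt 0.36185041405594615
tool shift /500: [0.002 0.002 0.197]
```

View pics/w3.png

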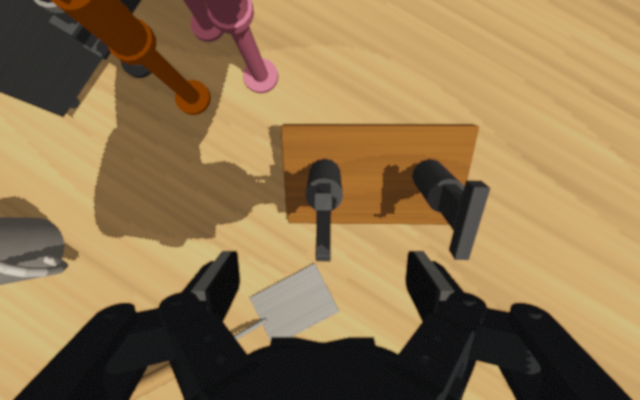

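The fork at column 323 lies midway between the fingers (238 and 408). The crossbar at (470,220) is clear of the right finger. Descending with the fingers half open.

Request:
play_rows(targets="0 0.0002 0.0002 0 0 0 0;0 0.0002 0.0002 0.02 0 0 0;0 0.0002 0.0002 0.02 0 0 0;0 0.0002 0.0002 0.02 0 0 0;0 0.0002 0.0002 0.02 0 0 0;0 0.0002 0.0002 0.02 0 0 0;0 0.0002 0.0002 0.02 0 0 0;0 0.0002 0.0002 0.015 0 0 0;0 0.0002 0.0002 0.015 0 0 0;0 0 0 0 0 0 0")

```text
time: 8.85
ee_pos: [545.1, 291.8, 124.3]
tcp_rot: [-0.17, -0.268, 0.947, -0.057]
ft_force: [-0.4, 0.5, -0.5]
finger_gap: 42.7
gripper_force: 0.0
```

Request:
play_rows(targets="0 0 0 0.01 0 0 0;0 0 0 0.01 0 0 0;0 0 0 0.01 0 0 0;0 0 0 0.01 0 0 0;0 0 0 0.007 0 0 0;0 0 0 0 0 0 0")

```text
time: 9.45
ee_pos: [538.5, 287.2, 102.2]
tcp_rot: [-0.17, -0.268, 0.947, -0.057]
ft_force: [0.7, -0.1, 0.3]
finger_gap: 42.8
gripper_force: 0.0
```

```bash
python3 - <<'E'
from h import *
np.set_printoptions(precision=3,suppress=True)
p,M,o=pose();y=np.radians(31.8);L=np.array([np.cos(y),np.sin(y)]);n=np.array([-L[1],L[0]])
print(o["time"],p,p[:2]@L,p[:2]@n,o["qpos"],o["ft_force"],"tilt",np.arccos(-M[2,2]))
im=manip.snapshot("wrist");cv2.imwrite("pics/w4.png",im)
s=manip.snapshot("scene");cv2.imwrite("pics/s4.png",s)
cv2.imwrite("pics/c4.png",np.vstack([cv2.resize(im[100:400,120:520],(600,450))[:300],np.zeros((1,600,3),np.uint8),cv2.resize(s[70:170,320:520],(600,299),interpolation=cv2.INTER_CUBIC)]))
E
```

```text
9.45 [538.48  287.17  102.234] 608.9763646400901 -39.69114422512903 [ 0.389  0.666  0.304  1.562 -0.074 -0.15 ] [ 0.676 -0.127  0.288] tilt 0.36059850453383707
```

View pics/c4.png

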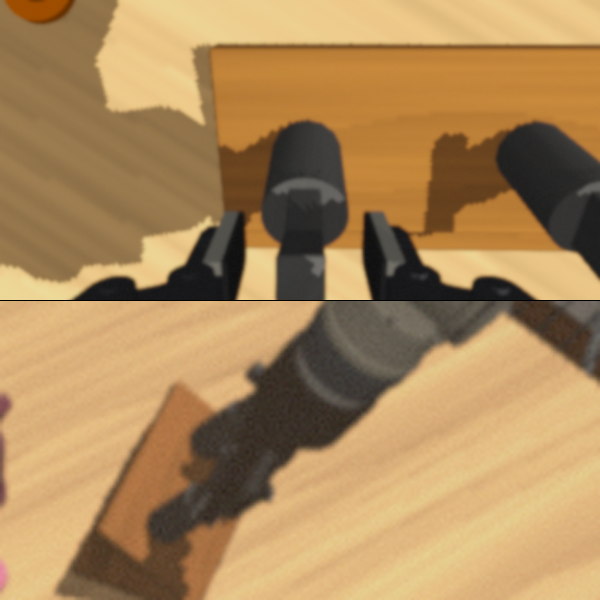

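The plate sits midway between the fingers, just above the sleeve's shoulder, with no contact force. Closing.

Request:
play_rows(targets="-1 0 0 0 0 0 0;-1 0 0 0 0 0 0;-1 0 0 0 0 0 0;-1 0 0 0 0 0 0;-1 0 0 0 0 0 0;-1 0 0 0 0 0 0;-1 0 0 0 0 0 0;-1 0 0 0 0 0 0;-1 0 0 0 0 0 0;-1 0 0 0 0 0 0", force=80)

```text
time: 10.55
ee_pos: [538.9, 287.5, 103.0]
tcp_rot: [-0.169, -0.268, 0.947, -0.057]
ft_force: [-1.2, 3.0, 5.7]
finger_gap: 10.7
gripper_force: 78.3
```

Request:
play_rows(targets="-1 -0.0016 0 -0.0098 0 0 0;-1 -0.0016 0 -0.0098 0 0 0;-1 -0.0016 0 -0.0098 0 0 0;-1 -0.0016 0 -0.0098 0 0 0;-1 0 0 0 0 0 0")

```text
time: 11.05
ee_pos: [547.6, 293.0, 120.4]
tcp_rot: [-0.169, -0.268, 0.947, -0.057]
ft_force: [-0.4, 0.0, -2.5]
finger_gap: 11.2
gripper_force: 77.8
```

Request:
play_rows(targets="-1 -0.0016 0 -0.0098 0 0 0;-1 -0.0016 0 -0.0098 0 0 0;-1 -0.0016 0 -0.0098 0 0 0;-1 -0.0016 0 -0.0098 0 0 0;-1 -0.003 0 -0.02 0 0 0;-1 -0.003 0 -0.02 0 0 0;-1 -0.003 0 -0.02 0 0 0;-1 0 0 0 0 0 0;-1 0 0 0 0 0 0")

```text
time: 11.95
ee_pos: [567.6, 306.5, 163.4]
tcp_rot: [-0.17, -0.268, 0.947, -0.057]
ft_force: [-0.4, -0.1, -1.7]
finger_gap: 11.1
gripper_force: 77.9
```

```bash
python3 - <<'E'
from h import *
np.set_printoptions(precision=3,suppress=True)
p,M,o=pose()
print(o["time"],p,o["qpos"],o["ft_force"],o["torque"],o["finger_gap"],o["gripper_force"],"tilt",np.arccos(-M[2,2]))
import pickle;c=manip.camera_info("wrist");pickle.dump((c,p,M),open("w5.pkl","wb"))
im=manip.snapshot("wrist");cv2.imwrite("pics/w5.png",im)
E
```

```text
11.95 [567.626 306.479 163.437] [ 0.398  0.711  0.547  1.76  -0.071 -0.141] [-0.412 -0.127 -1.742] [ 0.324 -0.423  0.041] 11.053028525002546 77.89836633950472 tilt 0.35968689164612083
```

View pics/w5.png

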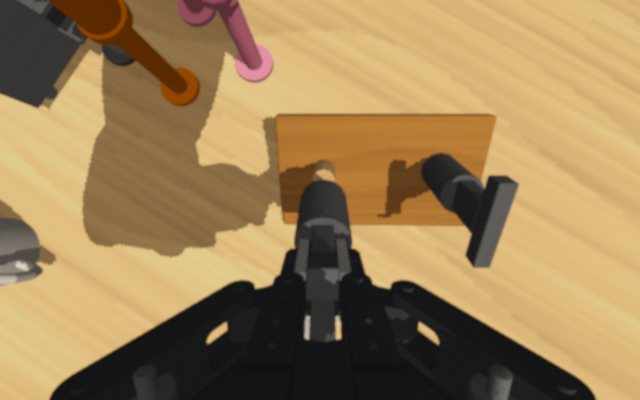

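The rest is held and off its peg: the peg shows at (323,168), the sleeve's lower end at about (323,181), and the crosshead is undisturbed. That was the last picture I may view, so from here I measure numerically, starting with the rest's pose in the tool.

```bash
python3 - <<'E'
from h import *
import pickle
np.set_printoptions(precision=1,suppress=True,linewidth=160)
c,p,M=pickle.load(open("w5.pkl","rb"));im=cv2.imread("pics/w5.png");g=cv2.cvtColor(im,cv2.COLOR_BGR2GRAY).astype(float);hsv=cv2.cvtColor(im,cv2.COLOR_BGR2HSV)
print("col",[(r,int(g[r,318:329].mean())) for r in range(170,262,2)])
print("colL",[(r,int(g[r,303:306].mean())) for r in range(200,262,2)])
m=(hsv[...,1]<110)&(hsv[...,2]<125)
for r in range(178,262,6):
    x=np.where(m[r,285:365])[0]+285;print(r,x.min() if len(x) else 0,x.max() if len(x) else 0,end="; ")
# camera in tool frame
Rc=c["R"]@M; tc=c["R"]@p+c["t"];ct=dict(c,R=Rc,t=tc);print("\ncam in tool",-Rc.T@tc)
for a in(.15,.19,.23):
  u=np.array([-np.sin(a),0,-np.cos(a)]);e=np.array([np.cos(a),0,-np.sin(a)])
  P=lambda h,r,G=81:np.array([0,0,-19])+u*(h-G)+e*r
  print(a,"rim near/far",proj(ct,P(0,17)),proj(ct,P(0,-17)),"top near/far",proj(ct,P(55,17)),proj(ct,P(55,-17)),"prong A in/B",proj(ct,P(117,30)),"scale dz",proj(ct,P(0,17,83))[1])
E
```

```text
col [(170, 152), (172, 177), (174, 175), (176, 160), (178, 138), (180, 85), (182, 49), (184, 48), (186, 47), (188, 48), (190, 48), (192, 49), (194, 48), (196, 48), (198, 48), (200, 49), (202, 49), (204, 49), (206, 50), (208, 48), (210, 47), (212, 46), (214, 48), (216, 52), (218, 79), (220, 91), (222, 90), (224, 75), (226, 50), (228, 47), (230, 47), (232, 47), (234, 47), (236, 46), (238, 44), (240, 41), (242, 39), (244, 37), (246, 36), (248, 36), (250, 36), (252, 31), (254, 28), (256, 28), (258, 28), (260, 28)]
colL [(200, 34), (202, 33), (204, 34), (206, 34), (208, 34), (210, 34), (212, 34), (214, 36), (216, 35), (218, 35), (220, 38), (222, 53), (224, 65), (226, 51), (228, 46), (230, 47), (232, 47), (234, 46), (236, 46), (238, 53), (240, 70), (242, 74), (244, 74), (246, 74), (248, 73), (250, 73), (252, 73), (254, 73), (256, 74), (258, 73), (260, 73)]
178 0 0; 184 310 335; 190 305 341; 196 302 344; 202 301 345; 208 300 346; 214 300 347; 220 299 348; 226 297 349; 232 296 350; 238 295 350; 244 295 350; 250 291 353; 256 286 358; 
cam in tool [  73.2   -0.8 -142.4]
0.15 rim near/far [323.1 180.7] [323.  221.7] top near/far [323.5 216.7] [323.3 266.7] prong A in/B [324.4 271. ] scale dz 179.74089369601273
0.19 rim near/far [323.1 176.9] [323.  217.7] top near/far [323.5 215.7] [323.3 264.5] prong A in/B [324.4 276.8] scale dz 175.82836457500233
0.23 rim near/far [323.2 173.1] [323.  213.6] top near/far [323.5 214.7] [323.3 262.5] prong A in/B [324.4 282.7] scale dz 171.93928623452922
```

The sleeve edges, at rows 179.7 and 217, give a tilt in the grip of 0.17, with the grip 80 mm above the rim and no lateral offset, as planned. Now I'll work out the transport.

```bash
cat >> h.py <<'E'
def target(a=.17,yaw=.016):
    h=np.array([-np.cos(yaw),-np.sin(yaw),0]);up=np.array([0,0,1.])
    x=np.cos(a)*h-np.sin(a)*up;z=-np.cos(a)*up-np.sin(a)*h;return np.c_[x,np.cross(z,x),z]
RIM=np.array([13.5,0,59.9]);SEAT=np.array([508.6,-358.3,120])
E
python3 - <<'E'
from h import *
np.set_printoptions(precision=4,suppress=True)
p,M,o=pose();Mt=target()
print("up120 tool:",M.T@[0,0,120]/500)
print("turn/45deg",np.degrees(R.from_matrix(M.T@Mt).as_rotvec())/45)
pu=p+[0,0,180];ph=SEAT+[0,0,110]-Mt@RIM;print(p,pu,ph,"shift after turn",Mt.T@(np.r_[ph[:2],pu[2]]-pu)/500)
E
```

```text
up120 tool: [ 0.0845 -0.0041 -0.2246]
turn/45deg [-0.0872 -0.6523  0.6882]
[567.4127 306.3292 163.2621] [567.4127 306.3292 343.2621] [ 511.771  -358.2493  291.3205] shift after turn [ 0.1306 -1.3272 -0.0224]
```

Request:
play_rows(targets="-1 0.0127 -0.0006 -0.0337 0 0 0;-1 0.0127 -0.0006 -0.0337 0 0 0;-1 0.0127 -0.0006 -0.0337 0 0 0;-1 0.0127 -0.0006 -0.0337 0 0 0;-1 0.0127 -0.0006 -0.0337 0 0 0;-1 0.0127 -0.0006 -0.0337 0 0 0;-1 0.0127 -0.0006 -0.0337 0 0 0;-1 0.0127 -0.0006 -0.0337 0 0 0;-1 0.0127 -0.0006 -0.0337 0 0 0;-1 0.0127 -0.0006 -0.0337 0 0 0;-1 0 0 0 -0.0109 -0.0815 0.086;-1 0 0 0 -0.0109 -0.0815 0.086;-1 0 0 0 -0.0109 -0.0815 0.086;-1 0 0 0 -0.0109 -0.0815 0.086;-1 0 0 0 -0.0109 -0.0815 0.086;-1 0 0 0 -0.0109 -0.0815 0.086;-1 0 0 0 -0.0109 -0.0815 0.086;-1 0 0 0 -0.0109 -0.0815 0.086;-1 0 0 0 0 0 0;-1 0 0 0 0 0 0")

```text
time: 14.0
ee_pos: [536.5, 287.5, 299.2]
tcp_rot: [0.113, -0.01, 0.993, 0.014]
ft_force: [0.6, 0.4, -2.0]
finger_gap: 10.6
gripper_force: 78.1
```

```bash
python3 - <<'E'
from h import *
np.set_printoptions(precision=4,suppress=True)
p,M,o=pose();Mt=target();ph=SEAT+[0,0,110]-Mt@RIM
print(o["time"],p,o["qpos"],o["gripper_force"],"turn left",np.degrees(R.from_matrix(M.T@Mt).as_rotvec())/45)
print("level shift",M.T@(np.r_[ph[:2],p[2]]-p)/500)
E
```

```text
14.0 [536.4964 287.498  299.1726] [ 0.3815  0.2042  0.094   1.2389 -0.056   0.3552] 78.07803807780147 turn left [0.0333 0.0727 0.0022]
level shift [ 0.0696 -1.2896 -0.0496]
```

The climb was cut short by joint 4, so the rim is only 239 mm up. I'll correct the tilt and climb 60 mm before crossing.

Request:
play_rows(targets="-1 0 0 0 0.0333 0.0727 0.0022;-1 -0.005 0 -0.0296 0 0 0;-1 -0.005 0 -0.0296 0 0 0;-1 -0.005 0 -0.0296 0 0 0;-1 -0.005 0 -0.0296 0 0 0;-1 0 0 0 0 0 0")

```text
time: 14.6
ee_pos: [538.1, 287.9, 360.0]
tcp_rot: [0.086, -0.008, 0.996, 0.001]
ft_force: [-0.5, 0.4, -1.9]
finger_gap: 10.9
gripper_force: 78.3
```

Request:
play_rows(targets="-1 0.0019 -0.0358 -0.0003 0 0 0;-1 0.0038 -0.0717 -0.0007 0 0 0;-1 0.0038 -0.0717 -0.0007 0 0 0;-1 0.0038 -0.0717 -0.0007 0 0 0;-1 0.0038 -0.0717 -0.0007 0 0 0;-1 0.0038 -0.0717 -0.0007 0 0 0;-1 0.0038 -0.0717 -0.0007 0 0 0;-1 0.0038 -0.0717 -0.0007 0 0 0;-1 0.0038 -0.0717 -0.0007 0 0 0;-1 0.0038 -0.0717 -0.0007 0 0 0;-1 0.0038 -0.0717 -0.0007 0 0 0;-1 0.0038 -0.0717 -0.0007 0 0 0;-1 0.0038 -0.0717 -0.0007 0 0 0;-1 0.0038 -0.0717 -0.0007 0 0 0;-1 0.0038 -0.0717 -0.0007 0 0 0;-1 0.0038 -0.0717 -0.0007 0 0 0;-1 0.0038 -0.0717 -0.0007 0 0 0;-1 0.0038 -0.0717 -0.0007 0 0 0;-1 0.0019 -0.0358 -0.0003 0 0 0;-1 0 0 0 0 0 0")

```text
time: 16.6
ee_pos: [510.3, -360.7, 356.4]
tcp_rot: [0.084, -0.006, 0.996, 0.002]
ft_force: [-0.8, -0.5, -1.9]
finger_gap: 11.0
gripper_force: 78.3
```

```bash
python3 - <<'E'
from h import *
np.set_printoptions(precision=4,suppress=True)
p,M,o=pose();Mt=target();ph=SEAT+[0,0,75]-Mt@RIM
print(o["time"],p,"rim",p+M@RIM,o["qpos"],o["gripper_force"],"turn left",np.degrees(R.from_matrix(M.T@Mt).as_rotvec())/45)
print("shift",Mt.T@(ph-p)/500)
E
```

```text
16.6 [ 510.3013 -360.6535  356.4265] rim [ 507.0211 -360.5406  295.1118] [-0.8088  0.3022  0.3854  1.5404  0.1244 -0.8129] 78.34645668044686 turn left [ 0.0021 -0.0022 -0.0062]
shift [0.0309 0.0048 0.1978]
```

Request:
play_rows(targets="-1 0.0031 0.0005 0.0198 0 0 -0.006;-1 0.0031 0.0005 0.0198 0 0 0;-1 0.0031 0.0005 0.0198 0 0 0;-1 0.0031 0.0005 0.0198 0 0 0;-1 0.0031 0.0005 0.0198 0 0 0;-1 0.0031 0.0005 0.0198 0 0 0;-1 0.0031 0.0005 0.0198 0 0 0;-1 0.0031 0.0005 0.0198 0 0 0;-1 0.0031 0.0005 0.0198 0 0 0;-1 0.0031 0.0005 0.0198 0 0 0;-1 0 0 0 0 0 0;-1 0 0 0 0 0 0")

```text
time: 17.8
ee_pos: [512.8, -355.5, 258.3]
tcp_rot: [0.085, -0.009, 0.996, 0.001]
ft_force: [-1.0, -0.3, -1.3]
finger_gap: 10.9
gripper_force: 78.2
```

```bash
python3 - <<'E'
from h import *
np.set_printoptions(precision=4,suppress=True,linewidth=170)
p,M,o=pose();Mt=target();rim=p+M@RIM;up=-M@[np.sin(.17),0,np.cos(.17)]
print(o["time"],p,"rim",rim,"up",up,o["gripper_force"],"turn",np.degrees(R.from_matrix(M.T@Mt).as_rotvec())/45,o["ft_force"])
h=manip.get_obs()
ref={n:cv2.imread(f"pics/{n}0.png") for n in("scene","top")}
for n in("scene","top","wrist"):
    c=manip.camera_info(n);im=manip.snapshot(n);cv2.imwrite(f"pics/{n}5.png",im)
    print(n,"rim",proj(c,rim),"slv top",proj(c,rim+55*up),"tip",proj(c,SEAT+[0,0,45]),"seat",proj(c,SEAT))
    if n=="wrist":
        g=cv2.cvtColor(im,cv2.COLOR_BGR2GRAY);s=cv2.cvtColor(im,cv2.COLOR_BGR2HSV)[...,1];x0=324
        print("col",[(r,int(g[r,319:328].mean())) for r in range(150,262,3)])
        for r in range(130,215,5): print(r,''.join('#' if v<70 else '+' if v<120 else '.' for v in g[r,280:370]))
    elif n=="scene":
        g=cv2.cvtColor(im,cv2.COLOR_BGR2GRAY);u,v=proj(c,rim).astype(int)
        for r in range(v-35,v+45,2): print(r,''.join('#' if q<50 else '+' if q<100 else '-' if q<150 else '.' for q in g[r,u-45:u+45]))
        print("col0",u-45)
E
```

```text
17.8 [ 512.7821 -355.53    258.3046] rim [ 509.6495 -355.6003  196.9822] up [-0.0006  0.0002  1.    ] 78.23205040767789 turn [0.0003 0.0008 0.0032] [-0.9843 -0.3055 -1.2872]
scene rim [106.909  241.7689] slv top [ 90.8496 227.6845] tip [113.6023 249.364 ] seat [124.3404 258.6764]
206 #####++++#+###################+----..................--------.----++++###+######++########
208 ######++++###################++-..........................----+++++###########+#########+#
210 #########+++#++################+--.......................--+++##++#####+#+################
212 ##############+#++++#############+-.......................-+++##+###+##########+####+##+##
214 ###############+####++++++++######++-.....................--+++####++#+##+###+#######+#+#+
216 ################++####+++++++++####++-.....................--++++#####+#######+#####+#####
218 ############+###+++++##+++++++++####+--......................-+++++#####+##+##############
220 #########++--+++++++++++++++++++++###++-.....................--++++++++###################
222 +++++###+++++++++++++++++++++++-++++##+++--............
[... 4546 characters left out ...]
...+#######+++++###################
180 .............................++++++++++######++++.........++######+++++###################
185 .........................++++####################################++++++###################
190 ......................+++########################################+++++####################
195 ...................+++###########################################+++++####################
200 ..................+++############################################+++++####################
205 ....................+#############################################++++####################
210 ...................+###############################################++#####################
```

The collar in the wrist view (right edge 341, top row 145) matches the predicted seat within about 1 mm. The rim needs to move (-1.0, -2.7) mm. I'll shift and lower to just above the tip.

Request:
play_rows(targets="-1 0.0022 -0.0018 0.0098 0 0 0.003;-1 0.0022 -0.0018 0.0098 0 0 0;-1 0.0022 -0.0018 0.0098 0 0 0;-1 0.0022 0 0.0098 0 0 0;-1 0 0 0 0 0 0;-1 0 0 0 0 0 0;-1 0 0 0 0 0 0;-1 0 0 0 0 0 0")

```text
time: 18.75
ee_pos: [511.9, -358.2, 238.6]
tcp_rot: [0.085, -0.008, 0.996, 0.001]
ft_force: [0.4, 0.9, -2.9]
finger_gap: 10.8
gripper_force: 78.3
```

```bash
python3 - <<'E'
from h import *
np.set_printoptions(precision=4,suppress=True,linewidth=170)
p,M,o=pose();Mt=target();rim=p+M@RIM
print(o["time"],"rim",rim,"err",SEAT-rim,"turn",np.degrees(R.from_matrix(M.T@Mt).as_rotvec())/45,o["ft_force"],"fix",M.T@np.r_[(SEAT-rim)[:2],0]/500,"down10",M.T@[0,0,-10]/500)
E
```

```text
18.75 rim [ 508.8071 -358.2834  177.2624] err [ -0.2071  -0.0166 -57.2624] turn [-0.0002  0.0014  0.0005] [ 0.4051  0.9219 -2.8723] fix [ 0.0004 -0.     -0.0001] down10 [0.0034 0.     0.0197]
```

Aligned. I'll insert the first 25 mm and check the force.

Request:
play_rows(targets="-1 0.0017 0 0.0098 0 0 0;-1 0.0017 0 0.0098 0 0 0;-1 0.0017 0 0.0098 0 0 0;-1 0.0017 0 0.0098 0 0 0;-1 0.0017 0 0.0098 0 0 0;-1 0 0 0 0 0 0;-1 0 0 0 0 0 0")

```text
time: 19.45
ee_pos: [511.8, -358.2, 213.4]
tcp_rot: [0.085, -0.008, 0.996, 0.001]
ft_force: [-0.8, 1.2, -1.3]
finger_gap: 11.1
gripper_force: 78.3
```

The sleeve is 13 mm over the post with no side force. Continuing.

Request:
play_rows(targets="-1 0.0017 0 0.0098 0 0 0;-1 0.0017 0 0.0098 0 0 0;-1 0.0017 0 0.0098 0 0 0;-1 0.0017 0 0.0098 0 0 0;-1 0.0017 0 0.0098 0 0 0;-1 0 0 0 0 0 0;-1 0 0 0 0 0 0")

```text
time: 20.15
ee_pos: [511.8, -358.2, 188.5]
tcp_rot: [0.085, -0.008, 0.996, 0.001]
ft_force: [0.2, -0.2, -2.2]
finger_gap: 10.7
gripper_force: 78.3
```

Request:
play_rows(targets="-1 0.0007 0 0.0039 0 0 0;-1 0.0007 0 0.0039 0 0 0;-1 0 0 0 0 0 0;-1 0 0 0 0 0 0")

```text
time: 20.55
ee_pos: [511.7, -358.2, 184.6]
tcp_rot: [0.085, -0.008, 0.996, 0.001]
ft_force: [0.3, 1.1, -2.5]
finger_gap: 10.6
gripper_force: 78.3
```

Request:
play_rows(targets="-1 0.0003 0 0.002 0 0 0;-1 0.0003 0 0.002 0 0 0;-1 0 0 0 0 0 0;-1 0 0 0 0 0 0")

```text
time: 20.95
ee_pos: [511.9, -358.3, 183.1]
tcp_rot: [0.086, -0.008, 0.996, 0.0]
ft_force: [-1.7, 1.1, 2.7]
finger_gap: 10.8
gripper_force: 79.1
```

Request:
play_rows(targets="-1 0.0003 0 0.002 0 0 0;-1 0 0 0 0 0 0;-1 0 0 0 0 0 0")

```text
time: 21.25
ee_pos: [511.9, -358.3, 183.0]
tcp_rot: [0.086, -0.008, 0.996, 0.0]
ft_force: [-4.3, 1.8, 10.9]
finger_gap: 10.8
gripper_force: 80.4
```

Firm contact: height stopped at 183 while the force climbs, at the expected collar height within about 1.6 mm. One more light press to confirm, then release.

Request:
play_rows(targets="-1 0.0003 0 0.002 0 0 0;-1 0 0 0 0 0 0;-1 0 0 0 0 0 0")

```text
time: 21.55
ee_pos: [512.0, -358.4, 183.0]
tcp_rot: [0.086, -0.008, 0.996, -0.0]
ft_force: [-5.8, 4.5, 18.0]
finger_gap: 10.9
gripper_force: 81.5
```

```bash
python3 - <<'E'
from h import *
np.set_printoptions(precision=3,suppress=True,linewidth=170)
p,M,o=pose();up=-M@[np.sin(.17),0,np.cos(.17)];print(p,"rim",p+M@RIM,"up",up,o["ft_force"],o["torque"])
c=manip.camera_info("scene");im=manip.snapshot("scene");g=cv2.cvtColor(im,cv2.COLOR_BGR2GRAY);u,v=proj(c,SEAT).astype(int)
print("seat",proj(c,SEAT),"collar edges",proj(c,SEAT+[0,0,55]))
for r in range(v-20,v+24,2): print(r,''.join('#' if q<50 else '+' if q<100 else '-' if q<150 else '.' for q in g[r,u-40:u+30]))
E
```

```text
[ 512.017 -358.389  182.972] rim [ 509.028 -358.569  121.642] up [-0.003  0.002  1.   ] [-5.75   4.459 18.029] [0.967 1.06  0.185]
seat [124.34  258.676] collar edges [111.05  247.151]
238 #################++##++++++++###++-............-++++++################
240 #########+++++##+++++#++++-++++##++-.........--++++++#################
242 +++++####+---+++++++++++++++++++##++---..----+++++++++++##############
244 -..---+++++++++++++++++++++++++++++++++++++++++++++++++++#############
246 .......--+##+++++++++++++##+++++++++++++++++++++++++++++++############
248 .........--++++++++++########++++++++++++++++++++++++++++++###########
250 ............-+++++++++++#+#+####+++++++#++++++++---+++++#+++##########
252 ..............---.---+++####+++++++++++++++++++++---+++++++++#########
254 .....................-++#++++++++++##++#+++++##++---++++++++++##+#####
256 .......................--++++++####++#++++#+++++++---++++++++#++######
258 .........................--++######++#+##+++#++++----+++++++++++######
260 ............................--++#####++##+++++++----+++#+++++++++#####
262 ...............................-++##+#+##+#+#++----++++#++++++++++####
264 ................................-++++###++++------+++++#++++++++++++##
266 .................................--+++++-------++++++++++++++++++++++#
268 ...................................--------+++++++++++#####+++++++++++
270 .......................................--+++++++++++++++###+++++++++++
272 ........................................--++--++++++++++++++++++++++++
274 .........................................---+++-++++++++++++++++++++++
276 ..........................................--++++++++++++++++++++++++++
278 .........................................--+++++++++++++++++++++++++++
280 ........................................--++++++++++++++++++++++++++++
```

The sleeve meets the thin collar ring with no gap, so it is home. I'll ease the pressure and release.

Request:
play_rows(targets="-1 -0.0004 0 -0.003 0 0 0;-1 0 0 0 0 0 0;-0.6 0 0 0 0 0 0;-0.5 0 0 0 0 0 0;-0.3 0 0 0 0 0 0;-0.1 0 0 0 0 0 0;0 0 0 0 0 0 0;0 0 0 0 0 0 0;0 0 0 0 0 0 0")

```text
time: 22.5
ee_pos: [511.8, -358.2, 182.0]
tcp_rot: [0.085, -0.008, 0.996, 0.001]
ft_force: [-0.2, 0.3, -0.0]
finger_gap: 42.9
gripper_force: 0.0
```

Request:
play_rows(targets="0 0 0 -0.01 0 0 0;0 0 0 -0.01 0 0 0;0 0 0 -0.02 0 0 0;0 0 0 -0.03 0 0 0;0 0 0 -0.04 0 0 0;0 0 0 -0.05 0 0 0;0 0 0 -0.05 0 0 0;0 0 0 -0.05 0 0 0;0 0 0 -0.05 0 0 0;0 0 0 0 0 0 0;0 0 0 0 0 0 0")

```text
time: 23.6
ee_pos: [485.4, -358.7, 335.6]
tcp_rot: [0.086, -0.008, 0.996, 0.0]
ft_force: [0.4, -0.5, -1.6]
finger_gap: 42.6
gripper_force: 0.0
```

```bash
python3 - <<'E'
from h import *
np.set_printoptions(precision=1,suppress=True,linewidth=170)
p,M,o=pose();print(o["time"],p,o["ft_force"],o["finger_gap"])
for n in("top","wrist"):
    c=manip.camera_info(n);im=manip.snapshot(n);g=cv2.cvtColor(im,cv2.COLOR_BGR2GRAY);cv2.imwrite(f"pics/{n}9.png",im)
    Y=[0,30,0];X=[30,0,0]
    print(n,"seat",proj(c,SEAT),"fork",proj(c,SEAT+[-30,0,117]),proj(c,SEAT+[30,0,117]),"fitted seat",proj(c,SEAT+[-5,340,0]))
    u,v=proj(c,SEAT+[0,0,117]).astype(int);k=2 if n=="wrist" else 1
    a,b=(30,45) if n=="top" else (70,50)
    for r in range(max(v-a,0),min(v+a,400),k*2 if k>1 else 2): print(r,''.join('#' if q<50 else '+' if q<90 else '-' if q<140 else '.' for q in g[r,max(u-b,0):u+b]))
    print("col0",u-b)
E
```

```text
23.6 [ 485.4 -358.7  335.6] [ 0.4 -0.5 -1.6] 42.589656622342105
top seat [496.3 242.5] fork [516.  251.1] [513.3 222.6] fitted seat [350.6 248.3]
206 ##############----------------------------------------------------------------------------
208 ##############++++------------------------------------------------------------------------
210 ##############++++++++++------------------------------------------------------------------
212 ##############++++++++++------------------------------------------------------------------
214 ###############+++++++++-.-.--................--.......-.-.--..-----.---.-----------------
216 ###############+++++++++-.............-...................-.......-....-.----.---------.--
218 ###############++++++++++--------....-..--.------------------...........-...-----.--------
220 ###############++++++++++----------.------------------------------------------------------
222 ###############++++++++++--------------.--------------------------------------------------
224 ###############++++++++++-.......-....-.-+++++-..--.......--.--..-----.-------------------
226 
[... 4972 characters left out ...]
...................................................-+#####+++
254 +++#######+..............................................................................-+########+
258 ++########+-..............................................................................-#########
262 ##########+-..............................................................................+#########
266 ##########+-..............................................................................+#########
270 ##########+-..............................................................................+#########
274 ##########+-..............................................................................+#########
col0 272
```

The rest is released and upright-looking, with the fork in line. The far prong's end reads about 5 px short of my prediction, so I'll compare with the fitted fork from the same relative viewpoint, 340 mm along.

Request:
play_rows(targets="0 0 0.034 0 0 0 0;0 0 0.068 0 0 0 0;0 0 0.068 0 0 0 0;0 0 0.068 0 0 0 0;0 0 0.068 0 0 0 0;0 0 0.068 0 0 0 0;0 0 0.068 0 0 0 0;0 0 0.068 0 0 0 0;0 0 0.068 0 0 0 0;0 0 0.068 0 0 0 0;0 0 0.034 0 0 0 0;0 0 0 0 0 0 0;0 0 0 0 0 0 0;0 0 0 0 0 0 0")

```text
time: 25.1
ee_pos: [479.7, -19.1, 334.5]
tcp_rot: [0.085, -0.008, 0.996, 0.001]
ft_force: [-0.2, -0.3, -0.5]
finger_gap: 42.6
gripper_force: 0.0
```

```bash
python3 - <<'E'
from h import *
np.set_printoptions(precision=1,suppress=True,linewidth=170)
p,M,o=pose();print(o["time"],p)
c=manip.camera_info("wrist");im=manip.snapshot("wrist");cv2.imwrite("pics/wf.png",im)
F=SEAT+[-5.4,340,0];print("seat",proj(c,F),"fork",proj(c,F+[-30,0,117]),proj(c,F+[30,0,117]))
a=cv2.cvtColor(cv2.imread("pics/wrist9.png"),cv2.COLOR_BGR2GRAY);b=cv2.cvtColor(im,cv2.COLOR_BGR2GRAY)
for r in range(140,246,3): print(r,*[''.join('#' if q<50 else '+' if q<90 else '-' if q<140 else '.' for q in g[r,285:365]) for g in(a,b)])
E
```

```text
25.1 [479.7 -19.1 334.5]
seat [322.9 166.1] fork [323.8 178.2] [322.7 237.2]
140 -------------------------++++++++++++++++++++++++++++++###+---++################ #############+---+++++++++++++-++++++++++++++++++++-----------------------------
143 -------------------------++++++++++------+++++++++++++++##+---++################ #############+---+++--+++++++++++--------++++++++++----------------------------+
146 -------------------------+++++++++++++--++++++++++++++++##+---++################ #############++--+++++++++++++++++++++---++++++++++-----------------------------
149 ..........----------------++++++++++++++++++++++++++++++#++---++################ #############++--++++++++++++++++++++++-----++++++------------...............---
152 ...........-----------------+++-----.........--+++++++++#++---+################# #############++--++##++++++++++---...........--.................................
155 ..............----------------++++++++++++--.....--+++++#++--++################# ###############++####+++++++----+++++------.....................................
158 ..............---------
[... 4252 characters left out ...]
....................................
236 ........................................................--++#################### ################++--............................................................
239 ........................................................--+++++++++++++++++++++# ++++++++++++++++++--............................................................
242 ............................................................................--+# ..............................................................................-+
245 .............................................................................-+# .............................................................................-+#
```

The placed rest and the fixed one give nearly the same image, with edges within about 1 px, so it is seated, upright and in line. Handing in.

```bash
python3 -c "
from plant import manip
print(manip.close_job())"
```

```text
the job is handed in; nothing more can be done
None
```

The forked rest is home on the bare post's collar, in line with the fitted fork, released and handed in at about 25 s; I saw no sign that the crosshead, mug or scraper moved, but took no final measurement of them, and the hand-in gave no verdict.

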